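# Finish the slider and hold the loose pivot bolt

## Robot

A 6-joint arm with a two-finger parallel gripper is mounted at the origin on the work surface. World frame = base frame: x ahead of the robot, y to its left, z up, the work surface at z = 0. Lengths are in m, angles in rad, forces in N, time in s.
With the tool pointing down it reaches from about 0.375 to 0.975 m from the base axis. Payload 3.8 kg.
Tool frame: the origin (TCP) lies at the very end of the fingers, on their centre line; the grasp point (between the pads) lies 19 mm behind it; z points along the fingers, y is the direction in which the jaws open and shut (so a half turn about z gives the same grasp; the last joint's range is limited). The gripper opens to 85 mm and grips with 20 to 120 N. Pads are 22 mm wide; open, the fingers measure 114 mm over their backs; the gripper's body (76 mm by 85 mm) begins 54 mm behind the grasp point. The pads swing forward as they close: fully open they stand 13 mm farther back than shut.
Start: joints at [-1.14, 0.264, 1.604, -0, 1.274, -0.037], TCP at [0.304, -0.602, 0.231] pointing down, gripper open.
Joint ranges: [-2.63, 2.63], [-0.94, 2.18], [0.31, 2.57], [-1.31, 4.45], [0, 2.66], [-2.55, 2.55]. Speed limits (rad/s): [2.57, 2.57, 3.14, 3.14, 3.14, 3.14].

## Interface

Orientations are given as a rotation vector (axis times angle).
In Python, from workcell import status, read_camera, camera_info, order gives the robot as it stands.
- The arm moves only by the tool move_arm, never from a script. Its argument "deltas" is a list of rows, each a list of 3 entries, a list of its own where there are three numbers: the turn, a rotation vector about the world's x, y, z as a fraction of full scale, then the shift along the world's x, y, z as a fraction of full scale, then the closure, from -1 (fully open) to 1 (shut), so that 0 is half open. A call has 1 to 20 rows; each row is the pose to reach, as a shift and turn from the pose commanded when the call began; what a row does not reach only later rows make up. Full scale, the value 1, is 0.1 m for a shift and pi/2 rad for a turn. A row lasts 1/8 s, in which the tool goes at most 62.5 mm and 10.7 degrees, less where a joint would pass 70% of its speed; a pose out of reach is approached as far as the arm can. A call with a number of a shift or a turn outside -1 to 1 is refused whole. A call with a gripper value outside its range is refused whole. The fingers move at their own pace and stop on an object; "grip_force" is the grip in N (left out, the last holds). Time passes only in rows, so rows that repeat a pose let the fingers close. It gives the time, the measured TCP pose, the force and the opening at its end, in the units of the state.
- status.read_state(): the state, without advancing time (a new reading comes with each control period).
- read_camera(name): name is "scene" or "top"; returns (picture, depth): 400x640x3 uint8, red, green, blue; 400x640 float32, m along the optical axis (not along the pixel's ray), 0 where there is no reading.
- camera_info(name): a dict with "K" (3x3 intrinsics, pixels), "D" ([k1, k2, p1, p2, k3] as OpenCV has them; the pictures are not rectified), "R" (3x3) and "t" (3): a world point X has camera coordinates R X + t. Camera axes: x right, y down, z forward; pixel columns grow to the right and rows downward; lengths in m; the calibration is good to about 2 mm. A picture is of the moment at which its call begins. camera_info takes no time and is no camera call.
- order.finish_job(): hands the job in, once; it reports no verdict.
The state is a dict: "time": time; "q": joint angles; "joint_vel": joint speeds; "joint_torque": joint torques, N m; "tool_pos": TCP position; "tcp_rot": TCP orientation; "wrist_force": force on the tool from outside, world axes, zero at the start; "torque": the same for the moment, N m; "width": opening from 0.0 (shut) to 1.0 (fully open).
Only numpy, scipy, OpenCV 4.12 (cv2) and the standard library are available. Lean on these libraries where they do the work, as an engineer would, in place of code of your own. Each camera call takes 0.05 s, during which the arm holds its last target. There are 200 camera calls.

## Task

The pivot nut of the little plate arm has worked loose: build the slider on its plate, with the patty centred on the bottom bun and then the domed bun lid, right way up, centred on the patty. The arm will then sag, so reach down into the gap behind the bracket, take the brass bolt head between both fingers and keep it from turning with the arm level (bring it back up by the bolt head if it has sagged). Finish while still gripping the bolt head, so that I can tighten the nut, and leave the sauce bottle, cups and shaker where they stand.

Things in the scene. Friction and masses are not known exactly. Their poses are not given: they have to be found in the camera images.
- stand: fixed steel stand. Origin on the counter below the middle of the bracket; x away from the robot side, y along the bracket towards the plate, z up. Base 110 x 110 x 8 mm. Bracket: upright plate 80 mm wide (y), x = -3 to 3 mm, top at z = 140 mm. A like grey plate stands at x = -50 to -45 mm; the 42 mm gap between is open on top and at both ends. Bolt axis along x at z = 110 mm.
- plate_arm (a joint): turn of arm and bolt (one piece), rad. 0 = level (upper stop); grows as the plate sags (turning about the stand's -x axis); lower stop 0.35. Balanced when empty; friction 0.09 N m and drag 1 N m s/rad: it holds with two discs on the plate, creeps down at about 0.01 to 0.04 rad/s with three, and goes down when pressed.
- bolt_head (a point): centre of the brass hex bolt head in the gap: 28 mm across flats, 16 mm long along the bolt axis, 17 mm to the robot side of the bracket's middle. Axes turn with the arm (y towards the plate). When level two flats are upright, facing +y and -y. 20 mm free to the grey plate; a round collar 24 mm across, 6 mm long, lies between head and bracket. Its +y half is plate_arm_c0 to c2, its -y half c3 to c5.
- plate_top (a point): centre of the upper face of the arm's round white plate, 92 mm across and 6 mm thick, 110 mm along +y and 70 mm along +x from the bolt axis at the middle of the bracket; 104 mm above the counter when level. Its axes turn with the arm.
- bun_base: bottom bun, pale disc 54 mm across, 14 mm thick, 35 g, lying on the plate; origin at the centre of its underside, z up
- patty: brown patty, rigid disc 54 mm across, 12 mm thick, about 35 g, on the green board; origin at the centre of its underside, z up
- bun_lid: orange-brown bun lid, disc 54 mm across with upright sides to 13 mm and a low dome to 22 mm, about 35 g, on the green board; origin at the centre of its flat underside, z towards the dome
- board: fixed green cutting board 150 (x) x 180 (y) x 12 mm; origin at the centre of its underside; the patty and the lid lie side by side along its y
- sauce: bystander: yellow sauce bottle, 56 mm across, 150 mm tall; origin at the centre of its underside
- cups: bystander: stack of white cups, 75 mm across, 107 mm tall; origin at the centre of its underside
- shaker: bystander: aluminium shaker, 42 mm across, 72 mm tall; origin at the centre of its underside
Mind the look-alikes: they are no part of the job. Of the things like the patty, leave any that is blue; of the rest the smaller one is meant.

How it is judged:
On the way, in this order (a step that is already met when the one before it is completed fails the run):
1. the patty lies centred on the bottom bun on the plate, let go (horizontal distance between patty and bun_base below 0.015 m and z of patty in the frame of bun_base between 0.01 and 0.018 m and contact force between patty and bun_base above 0.05 N and angle between patty's own z axis and vertical below 0.5 rad and contact force between the fingers and patty below 0.05 N and distance between bun_base and plate_top below 0.025 m), for 0.2 s.
2. the bun lid lies right way up, centred on the patty, let go (all of step 1 and horizontal distance between bun_lid and patty below 0.015 m and z of bun_lid in the frame of patty between 0.008 and 0.016 m and contact force between bun_lid and patty above 0.05 N and angle between bun_lid's own z axis and vertical below 0.5 rad and contact force between the fingers and bun_lid below 0.05 N), for 0.2 s.
3. the bolt head is gripped between both fingers ((contact force between the fingers and plate_arm_c0 above 3 N or contact force between the fingers and plate_arm_c1 above 3 N or contact force between the fingers and plate_arm_c2 above 3 N) and (contact force between the fingers and plate_arm_c3 above 3 N or contact force between the fingers and plate_arm_c4 above 3 N or contact force between the fingers and plate_arm_c5 above 3 N) and distance between the grasp point and bolt_head below 0.025 m), for 0.2 s.
At the end, for the whole second after the job is handed in: Slider stacked on the plate, each layer centred within 15 mm on the one below (bottom bun within 25 mm of the plate centre), not touched; bolt head gripped, over 3 N on each half, grasp point within 25 mm of its centre; arm within 0.12 rad of level and still (all of step 2 and all of step 3 and contact force between the fingers and bun_base below 0.05 N and velocity of joint plate_arm between -0.03 and 0.03 rad/s and value of joint plate_arm below 0.12 rad); the arm keeps its last pose, push and grip.
It fails at once if the sauce bottle is knocked over or pushed more than 3 cm (distance of sauce from where it was at the start of the episode above 0.03 m or angle between sauce's own z axis and vertical above 0.5 rad).
It fails at once if the stack of cups is knocked over or pushed more than 3 cm (distance of cups from where it was at the start of the episode above 0.03 m or angle between cups's own z axis and vertical above 0.5 rad).
It fails at once if the shaker is knocked over or pushed more than 3 cm (distance of shaker from where it was at the start of the episode above 0.03 m or angle between shaker's own z axis and vertical above 0.5 rad).
It also fails if it takes over 61 s, if anything falls off the work surface, if the arm or the gripper's body presses on something with over 40 N, if the wrist force passes 120 N, or if a joint passes its speed limit or range.

## Working session

There is one attempt and no reset: what is moved stays moved. The work goes in short steps, Python scripts to look and compute and a tool call to move; the robot and the scene stay as the last step left them, time stands still between calls to the robot, and variables do not carry over. Pictures are saved under pics/ and viewed, about 8 in all and at most 12, crops included, and the job is handed in when it is done.

Besides the shell and the picture viewer there is one more tool, called after "Request:" as name([rows], argument=value, ...), one row to a line, values as JSON. move_arm: Moves the arm, as the interface text tells. Its arguments: {"type":"object","properties":{"deltas":{"type":"array","items":{"type":"array"}},"grip_force":{"type":"number"}},"required":["deltas"]}

```bash
mkdir -p pics; cat > h.py <<'E'
import numpy as np, cv2
from workcell import status, read_camera, camera_info, order
def info(n):
    c=camera_info(n); return [np.array(c[k],float) for k in "KDRt"]
def onplane(n,uv,z):
    K,D,R,t=info(n); uv=np.array(uv,float).reshape(-1,1,2)
    p=cv2.undistortPoints(uv,K,D).reshape(-1,2)
    d=np.c_[p,np.ones(len(p))]@R; c=-R.T@t.ravel()
    return c+d*((z-c[2])/d[:,2])[:,None]
def cloud(n,dep):
    K,D,R,t=info(n); v,u=np.mgrid[0:400,0:640]
    p=cv2.undistortPoints(np.stack([u,v],-1).reshape(-1,1,2).astype(float),K,D).reshape(-1,2)
    P=np.c_[p,np.ones(len(p))]*dep.reshape(-1,1)
    return ((P-t.ravel())@R).reshape(400,640,3)
def proj(n,X):
    K,D,R,t=info(n); return cv2.projectPoints(np.array(X,float).reshape(-1,1,3),cv2.Rodrigues(R)[0],t,K,D)[0].reshape(-1,2)
def save(f,img): cv2.imwrite("pics/"+f,img[...,::-1])
E
python3 - <<'E'
from h import *
s=status.read_state(); print(s)
for n in ("scene","top"):
    im,d=read_camera(n); save(n+"0.png",im); np.savez(n+"0.npz",im=im,d=d)
    K,D,R,t=info(n); print(n,(-R.T@t.ravel()).round(3),R.round(2).tolist(),K[0,0])
E
```

```text
{'time': 0.0, 'q': array([-1.13991230e+00,  2.64762090e-01,  1.60538008e+00, -1.09213527e-05,
        1.27373980e+00, -3.69119766e-02]), 'joint_vel': array([-3.99492644e-05, -1.49799317e-05, -1.18782778e-04,  1.14613052e-03,
        6.88086442e-04, -1.33096404e-03]), 'joint_torque': array([ 8.49490716e-04, -5.15106869e+01, -3.67315185e+01, -2.52783548e-04,
        1.29845389e-02,  1.55794720e-05]), 'tool_pos': array([ 0.30404629, -0.60180672,  0.22995275]), 'tcp_rot': array([-3.05386499e+00, -7.27615516e-01,  7.19367800e-04]), 'wrist_force': array([-0.31471321,  0.71648178,  0.25047284]), 'torque': array([-0.01782502, -0.00014261, -0.00086998]), 'width': 1.0026612445810663}
scene [1.666 0.511 0.975] [[-0.43, 0.9, -0.01], [0.52, 0.24, -0.82], [-0.74, -0.36, -0.57]] 498.4928707109156
top [ 0.52  -0.039  1.034] [[-0.03, -1.0, -0.01], [-1.0, 0.03, -0.05], [0.05, 0.01, -1.0]] 364.6256149185882
```

View pics/scene0.png

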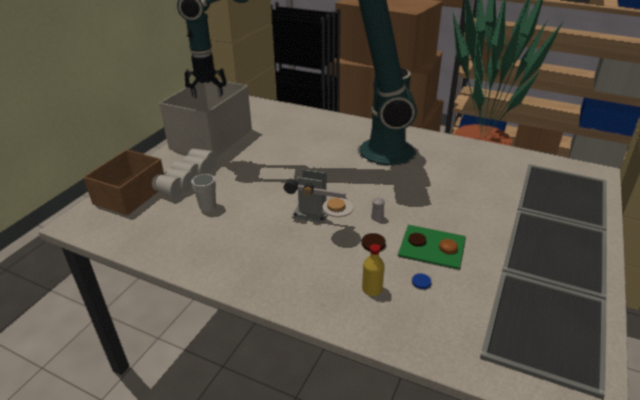

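View pics/top0.png

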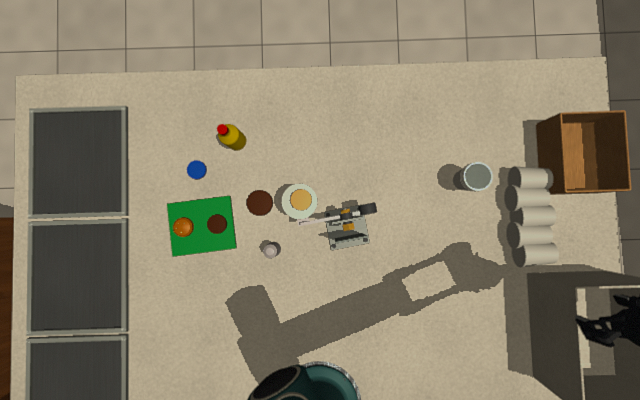

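Top view. Patty-like things: the large brown disc on the counter (259,203), the small brown disc on the board (217,224) and the blue disc (197,170). I choose (217,224), since it is the smaller non-blue one and lies on the board. The lid is at (183,227), the bun on the plate at (301,200), the stand at about (348,228), the shaker at (270,250) and the sauce at (231,137).

```bash
cat > m.py <<'E'
from h import *
a=np.load("top0.npz"); im,d=a["im"],a["d"]; P=cloud("top",d)
hsv=cv2.cvtColor(im,cv2.COLOR_RGB2HSV)
def blob(lo,hi,box):
    m=cv2.inRange(hsv,lo,hi); k=np.zeros_like(m); u0,v0,u1,v1=box; k[v0:v1,u0:u1]=m[v0:v1,u0:u1]
    c=max(cv2.findContours(k,cv2.RETR_EXTERNAL,cv2.CHAIN_APPROX_NONE)[0],key=cv2.contourArea); return c,k
def disc(name,lo,hi,box,z):
    c,k=blob(lo,hi,box); w=onplane("top",c.astype(float),z)
    (x,y),r=cv2.minEnclosingCircle(w[:,None,:2].astype(np.float32)); 
    e=cv2.fitEllipse(c); zc=np.median(P[k>0][:,2])
    print(name,"ell",onplane("top",[e[0]],z)[0].round(4),"enc",round(x,4),round(y,4),"D",round(2*r,4),"area D",round(2*np.sqrt(cv2.contourArea(w[:,None,:2].astype(np.float32))/np.pi),4),"z",zc.round(4),[round(t,1) for t in e[0]])
disc("patty",(0,60,20),(14,255,120),(200,205,232,245),.024)
disc("bigbrown",(0,60,20),(14,255,120),(240,185,280,220),.012)
disc("lid",(5,100,110),(20,255,255),(170,212,196,242),.025)
disc("base",(8,70,120),(28,255,255),(285,185,316,216),.118)
disc("plate",(0,0,110),(35,70,255),(278,180,317,221),.104)
disc("shaker",(0,0,90),(180,60,255),(258,236,282,262),.072)
c,k=blob((50,120,60),(75,255,255),(150,180,250,270),)
r=cv2.minAreaRect(onplane("top",c.astype(float),.012)[:,None,:2].astype(np.float32)); print("board",r)
save("crop_top.png",cv2.resize(im[180:270,160:390],None,fx=3.4,fy=3.4,interpolation=cv2.INTER_CUBIC))
# stand plates: high points
B=P[195:255,320:385].reshape(-1,3)
for lo,hi in((.132,.15),(.12,.132),(.1,.12),(.006,.012)):
    q=B[(B[:,2]>lo)&(B[:,2]<hi)]; print(lo,len(q),cv2.minAreaRect(q[:,:2].astype(np.float32)) if len(q) else 0)
E
python3 m.py
```

```text
patty ell [0.5045 0.2709 0.024 ] enc 0.5048 0.2708 D 0.0514 area D 0.048 z 0.0259 [216.5, 223.6]
bigbrown ell [0.5605 0.1536 0.012 ] enc 0.5605 0.1537 D 0.0726 area D 0.0695 z 0.0179 [259.2, 202.2]
lid ell [0.4984 0.3648 0.025 ] enc 0.4988 0.3649 D 0.0523 area D 0.0495 z 0.0329 [182.4, 226.8]
base ell [0.5607 0.0294 0.118 ] enc 0.5607 0.0294 D 0.0545 area D 0.0522 z 0.1192 [300.6, 199.2]
plate ell [0.5624 0.0398 0.104 ] enc 0.5602 0.0398 D 0.1409 area D 0.0623 z 0.0038 [296.9, 198.9]
shaker ell [0.4359 0.1177 0.072 ] enc 0.436 0.1178 D 0.0894 area D 0.0708 z 0.0028 [269.5, 248.5]
board ((0.5004318356513977, 0.3178218603134155), (0.14808709919452667, 0.17831818759441376), 5.664150238037109)
0.132 270 ((0.49848151206970215, -0.10224737226963043), (0.08030708134174347, 0.11127559095621109), 9.526262283325195)
0.12 248 ((0.501352846622467, -0.10463615506887436), (0.07577814906835556, 0.11560588330030441), 9.288178443908691)
0.1 161 ((0.4986966550350189, -0.09192407876253128), (0.07471462339162827, 0.14454655349254608), 9.072188377380371)
0.006 794 ((0.4859326481819153, -0.1035359650850296), (0.18805308640003204, 0.1508570909500122), 80.33990478515625)
```

```bash
python3 - <<'E'
from h import *
im=np.load("scene0.npz")["im"]; save("crop_sc.png",cv2.resize(im[150:310,270:480],None,fx=3.8,fy=3.7,interpolation=cv2.INTER_CUBIC))
E
```

```text
(no output)
```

View pics/crop_top.png

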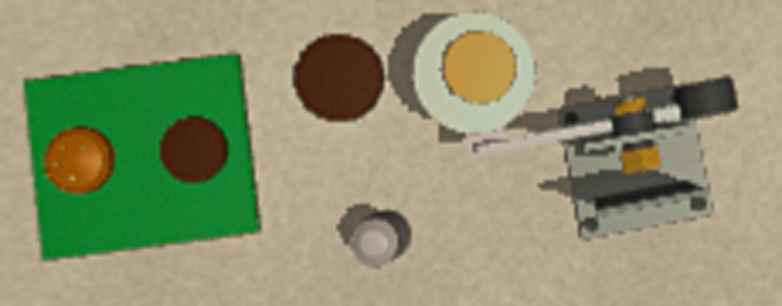

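View pics/crop_sc.png

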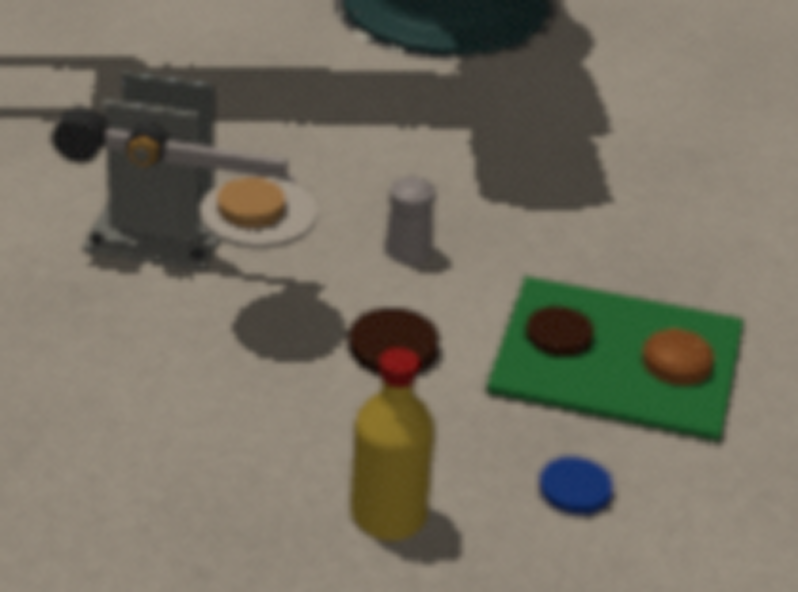

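The crops confirm the choice: patty at crop (193,149), smaller than the brown disc on the counter, and lid at (79,160). The brass bolt head shows in the gap at (641,158), and the nut is on the far side at (632,105). Next I get the stand pose from the plate circle and the brass, and the disc sizes and heights.

```bash
cat > m2.py <<'E'
from h import *
a=np.load("top0.npz"); im,d=a["im"],a["d"]; P=cloud("top",d); hsv=cv2.cvtColor(im,cv2.COLOR_RGB2HSV)
# plate: white ring px at plate height by depth
m=((P[...,2]>.095)&(P[...,2]<.125)).astype(np.uint8); m[:,:275]=0; m[:,318:]=0; m[:180]=0; m[216:]=0
c=max(cv2.findContours(m,cv2.RETR_EXTERNAL,cv2.CHAIN_APPROX_NONE)[0],key=cv2.contourArea)
w=onplane("top",c.astype(float),.104); (x,y),r=cv2.minEnclosingCircle(w[:,None,:2].astype(np.float32)); print("plate",x,y,2*r)
lm=cv2.inRange(im,(120,120,100),(255,255,255)) # brightish
q=w[:,:2]; A=np.c_[2*q,np.ones(len(q))]; s=np.linalg.lstsq(A,(q**2).sum(1),rcond=None)[0]; print("lsq",s[:2],2*np.sqrt(s[2]+s[0]**2+s[1]**2))
b=cv2.inRange(hsv,(12,140,90),(28,255,255)); b[:,:325]=0;b[:,385:]=0;b[:190]=0;b[260:]=0
n,l,st,ce=cv2.connectedComponentsWithStats(b)
for i in range(1,n):
    if st[i,4]>8: print("brass",ce[i],st[i],onplane("top",[ce[i]],.12)[0].round(4),np.median(P[l==i],0).round(4), cv2.minAreaRect(onplane("top",np.argwhere(l==i)[:,::-1].astype(float),.12)[:,None,:2].astype(np.float32)))
# plate tops
Q=P[195:255,320:385]; msk=(Q[...,2]>.134)&(Q[...,2]<.15)
n,l,st,ce=cv2.connectedComponentsWithStats(msk.astype(np.uint8))
for i in range(1,n):
    if st[i,4]>8: print("top",ce[i]+[320,195],st[i],cv2.minAreaRect(Q[l==i][:,:2].astype(np.float32)),Q[l==i].mean(0))
print("bin z",P[270:400,505:600,2].max(), "sauce", P[120:150,215:245,2].max())
E
python3 m2.py
```

```text
plate 0.5568900108337402 0.03472871705889702 0.09189749509096146
lsq [0.55884977 0.03464744] 0.08680963304630275
brass [344.93548387 210.90322581] [341 209   9   5  31] [ 0.528  -0.0811  0.12  ] [ 0.5278 -0.081   0.1213] ((0.5280846953392029, -0.08117228001356125), (0.00787996407598257, 0.02186877839267254), 12.298136711120605)
brass [347.95714286 226.41428571] [343 223  11   8  70] [ 0.4891 -0.0873  0.12  ] [ 0.4898 -0.0872  0.123 ] ((0.489158570766449, -0.08741069585084915), (0.015611761249601841, 0.02695363201200962), 9.572275161743164)
top [368.22222222 208.43333333] [42  8 13 12 90] ((0.5319827795028687, -0.13759803771972656), (0.025573911145329475, 0.025142159312963486), 11.393333435058594) [ 0.53224491 -0.13773696  0.13613248]
top [347.30487805 219.97560976] [12 21 32  9 82] ((0.5057234764099121, -0.08582451194524765), (0.005784998647868633, 0.07847562432289124), 9.570086479187012) [ 0.50555849 -0.08518645  0.14092481]
top [351.1971831  239.08450704] [15 41 33  8 71] ((0.45868411660194397, -0.09272702038288116), (0.005080999340862036, 0.07933320105075836), 9.199667930603027) [ 0.45887362 -0.09311488  0.14091308]
bin z 1.033828702850643 sauce 1.033828702850643
```

Request:
move_arm([
  [[0,0,-0.1],[0,0,0.5],-1],
  [[0,0,-0.192],[0.1,0.5,0.6],-1],
  [[0,0,-0.192],[0.22,1,0.6],-1],
], grip_force=30)

```text
time: 0.48
tool_pos: [0.3267, -0.5023, 0.2926]
tcp_rot: [3.129, 0.257, 0.002]
wrist_force: [0.2, -0.0, 0.4]
width: 1.001
```

Request:
move_arm([
  [[0,0,0],[0.11,0.5,0],-1],
  [[0,0,0],[0.22,1,0],-1],
])

```text
time: 0.72
tool_pos: [0.3483, -0.4007, 0.2908]
tcp_rot: [-3.13, -0.26, 0.0]
wrist_force: [0.9, -0.4, -0.6]
width: 1.0
```

Request:
move_arm([
  [[0,0,0],[0.11,0.5,0],-1],
  [[0,0,0],[0.22,1,0],-1],
])

```text
time: 0.98
tool_pos: [0.3702, -0.3006, 0.2908]
tcp_rot: [-3.13, -0.26, 0.0]
wrist_force: [1.1, -0.2, 0.1]
width: 1.0
```

Request:
move_arm([
  [[0,0,0],[0.11,0.5,0],-1],
  [[0,0,0],[0.22,1,0],-1],
])

```text
time: 1.23
tool_pos: [0.3922, -0.2007, 0.2909]
tcp_rot: [-3.131, -0.26, 0.0]
wrist_force: [-0.2, -0.2, 0.6]
width: 0.998
```

Request:
move_arm([
  [[0,0,0],[0.11,0.5,0],-1],
  [[0,0,0],[0.22,1,0],-1],
])

```text
time: 1.48
tool_pos: [0.4142, -0.1008, 0.291]
tcp_rot: [-3.131, -0.26, 0.0]
wrist_force: [0.5, 0.4, -0.5]
width: 0.998
```

Request:
move_arm([
  [[0,0,0],[0.11,0.5,0],-1],
  [[0,0,0],[0.22,1,0],-1],
])

```text
time: 1.72
tool_pos: [0.4362, -0.0008, 0.291]
tcp_rot: [3.131, 0.261, 0.0]
wrist_force: [0.6, 0.3, 0.7]
width: 1.002
```

Request:
move_arm([
  [[0,0,0],[0.11,0.5,0],-1],
  [[0,0,0],[0.22,1,0],-1],
])

```text
time: 1.98
tool_pos: [0.4582, 0.0992, 0.291]
tcp_rot: [3.131, 0.261, -0.0]
wrist_force: [0.5, -0.9, -0.0]
width: 1.0
```

Request:
move_arm([
  [[0,0,0],[0.11,0.5,0],-1],
  [[0,0,0],[0.22,1,0],-1],
])

```text
time: 2.22
tool_pos: [0.4802, 0.1992, 0.2909]
tcp_rot: [3.13, 0.261, -0.001]
wrist_force: [0.4, -0.4, 0.1]
width: 1.0
```

Request:
move_arm([
  [[0,0,0],[0.11,0.4,-0.3],-1],
  [[0,0,0],[0.22,0.72,-0.8],-1],
  [[0,0,0],[0.22,0.72,-1],-1],
  [[0,0,0],[0.22,0.72,-1],-1],
])

```text
time: 2.72
tool_pos: [0.5005, 0.2683, 0.1888]
tcp_rot: [3.128, 0.261, -0.008]
wrist_force: [0.3, -1.1, -0.2]
width: 0.998
```

Request:
move_arm([
  [[0,0,0],[0.02,0,-0.5],-0.5],
  [[0,0,0],[0.02,0,-1],-0.5],
  [[0,0,0],[0.02,0,-1],-0.5],
  [[0,0,0],[0.02,0,-1],-0.5],
])

```text
time: 3.22
tool_pos: [0.5063, 0.2697, 0.0943]
tcp_rot: [-3.13, -0.259, -0.006]
wrist_force: [-0.4, -0.2, -0.8]
width: 0.75
```

```bash
python3 - <<'E'
from h import *
im,d=read_camera("top"); s=status.read_state(); print(s["tool_pos"],s["tcp_rot"],s["q"].round(2),s["width"])
save("t1.png",cv2.resize(im[170:300,140:330],None,fx=4,fy=4,interpolation=cv2.INTER_CUBIC))
im2,_=read_camera("scene"); save("s1.png",cv2.resize(im2[150:310,350:510],None,fx=4,fy=3.7,interpolation=cv2.INTER_CUBIC))
E
```

```text
[0.50684997 0.27013879 0.09494401] [-3.12890908 -0.25956724 -0.00831091] [ 0.45  0.19  1.96 -0.    0.99  1.85] 0.750923093985397
```

View pics/s1.png

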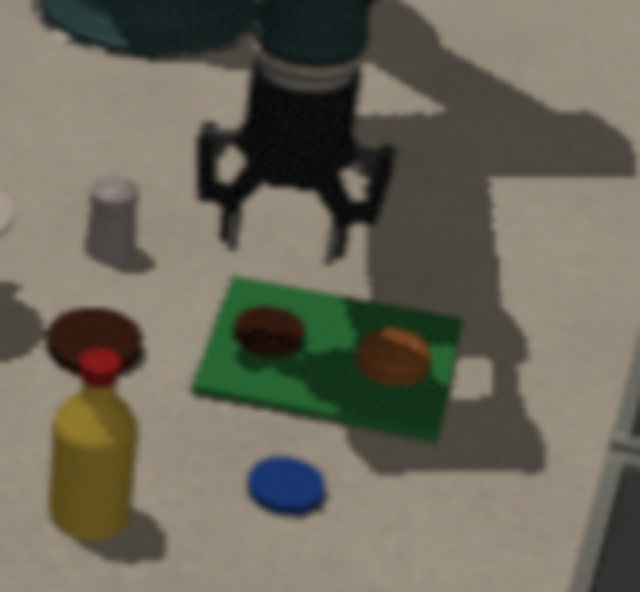

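Scene crop: the open fingers, with tips at about (232,248) and (335,260), straddle the patty (268,332) on the board, with the lid at (393,358) next to it. Next I check how far back the pad tips sit at this opening.

```bash
python3 - <<'E'
from h import *
s=status.read_state(); p=s["tool_pos"]; th=.166
X=np.array([np.cos(th),np.sin(th),0]);Y=np.array([-np.sin(th),np.cos(th),0])
for dz in (0,.005,.01,.015):
    for sx in (0,.011):
        q=proj("scene",[p+X*sx+s_*Y*(.032+.004)+[0,0,dz] for s_ in (-1,1)]); print(dz,sx,((q-[350,150])*[4,3.7]).round(0).tolist())
E
```

```text
0 0 [[226.0, 250.0], [325.0, 265.0]]
0 0.011 [[224.0, 258.0], [324.0, 273.0]]
0.005 0 [[227.0, 245.0], [326.0, 259.0]]
0.005 0.011 [[225.0, 253.0], [325.0, 268.0]]
0.01 0 [[227.0, 240.0], [327.0, 254.0]]
0.01 0.011 [[225.0, 248.0], [326.0, 263.0]]
0.015 0 [[228.0, 235.0], [328.0, 249.0]]
0.015 0.011 [[226.0, 243.0], [326.0, 258.0]]
```

Request:
move_arm([
  [[0,0,0],[0,0,-0.3],-1],
  [[0,0,0],[-0.01,0,-0.65],-1],
  [[0,0,0],[-0.01,0,-0.8],-1],
  [[0,0,0],[-0.01,0,-0.8],-1],
  [[0,0,0],[-0.01,0,-0.8],-1],
])

```text
time: 3.95
tool_pos: [0.5049, 0.2702, 0.013]
tcp_rot: [-3.13, -0.261, -0.004]
wrist_force: [0.3, 0.5, 0.4]
width: 1.0
```

Request:
move_arm([
  [[0,0,0],[0,0,0],0.6],
  [[0,0,0],[0,0,0],0.6],
  [[0,0,0],[0,0,0],0.6],
  [[0,0,0],[0,0,0],0.6],
  [[0,0,0],[0,0,0],0.6],
])

```text
time: 4.58
tool_pos: [0.5042, 0.27, 0.0126]
tcp_rot: [-3.13, -0.261, -0.003]
wrist_force: [-0.2, -1.3, 4.9]
width: 0.609
```

Request:
move_arm([
  [[0,0,0],[0,0,0.2],0.6],
  [[0,0,0],[0,0,0.6],0.6],
  [[0,0,0],[0.05,-0.2,1],0.6],
  [[0,0,0],[0.1,-0.4,1],0.6],
  [[0,0,0],[0.1,-0.4,1],0.6],
])

```text
time: 5.2
tool_pos: [0.5135, 0.2283, 0.1118]
tcp_rot: [-3.131, -0.258, -0.001]
wrist_force: [-0.8, 0.1, -1.8]
width: 0.609
```

```bash
python3 - <<'E'
from h import *
im,d=read_camera("scene"); s=status.read_state(); print(s["tool_pos"],s["width"],s["wrist_force"])
save("s2.png",cv2.resize(im[130:290,350:510],None,fx=3.5,fy=3.5,interpolation=cv2.INTER_CUBIC))
E
```

```text
[0.51274505 0.22868671 0.11083631] 0.6075425098392623 [-0.18649365  0.23640558 -0.55262754]
```

View pics/s2.png

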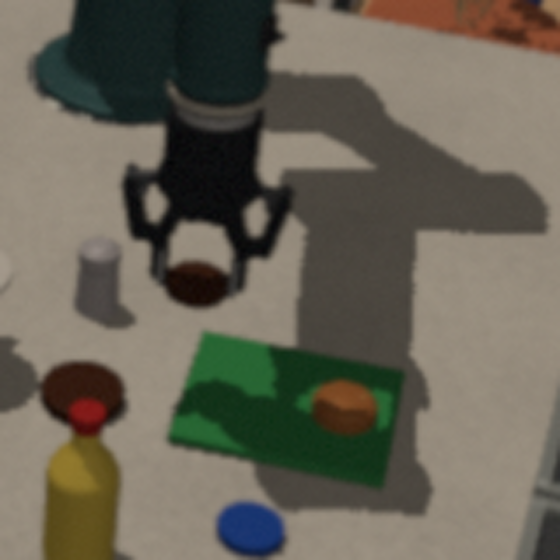

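The patty is held level at the fingertips (197,283), and the lid stays on the board (345,408). Carrying it over the bun.

Request:
move_arm([
  [[0,0,0],[0.12,-0.5,0.5],0.6],
  [[0,0,0],[0.24,-1,0.5],0.6],
])

```text
time: 5.5
tool_pos: [0.5387, 0.1302, 0.1631]
tcp_rot: [-3.129, -0.265, -0.005]
wrist_force: [2.0, -0.2, -0.8]
width: 0.608
```

Request:
move_arm([
  [[0,0,0],[0.12,-0.5,0],0.6],
  [[0,0,0],[0.24,-1,0],0.6],
  [[0,0,0],[0.24,-1,0],0.6],
  [[0,0,0],[0.24,-1,0],0.6],
  [[0,0,0],[0.24,-1,0],0.6],
])

```text
time: 6.12
tool_pos: [0.5606, 0.0309, 0.1605]
tcp_rot: [-3.13, -0.263, 0.002]
wrist_force: [-0.0, 0.9, 0.0]
width: 0.608
```

```bash
cat > m3.py <<'E'
from h import *
im,d=read_camera("top"); np.savez("t3.npz",im=im,d=d); s=status.read_state(); print(s["tool_pos"],s["width"],s["wrist_force"])
im2,d2=read_camera("scene"); P=cloud("scene",d2); hsv=cv2.cvtColor(im2,cv2.COLOR_RGB2HSV)
u,v=proj("scene",[s["tool_pos"]])[0].astype(int)
m=cv2.inRange(hsv,(0,60,20),(12,255,120)); k=np.zeros_like(m); k[v-20:v+30,u-25:u+25]=m[v-20:v+30,u-25:u+25]
c=max(cv2.findContours(k,cv2.RETR_EXTERNAL,cv2.CHAIN_APPROX_NONE)[0],key=cv2.contourArea)
q=P[k>0]; q=q[(q[:,2]>.08)&(q[:,2]<.25)]; print("patty z range",np.percentile(q[:,2],[2,50,90,98]).round(4),len(q), "y mid",np.percentile(q[:,1],[1,99]),"x",np.percentile(q[:,0],[1,99]))
zt=np.percentile(q[:,2],90)
e=cv2.fitEllipse(c); print("ellipse ctr at mid height",onplane("scene",[e[0]],zt-.006)[0].round(4),e)
save("s3.png",cv2.resize(im2[150:260,270:430],None,fx=4,fy=4,interpolation=cv2.INTER_CUBIC))
E
python3 m3.py
```

```text
[0.56079398 0.03088616 0.16072849] 0.6112189354847113 [ 1.00220375 -0.05061138  0.14648727]
patty z range [0.1621 0.1718 0.1739 0.1752] 170 y mid [0.00841112 0.05751331] x [0.53719034 0.58669354]
ellipse ctr at mid height [0.562  0.0329 0.1679] ((336.6203308105469, 189.52072143554688), (11.86523723602295, 16.652252197265625), 95.90796661376953)
```

View pics/s3.png

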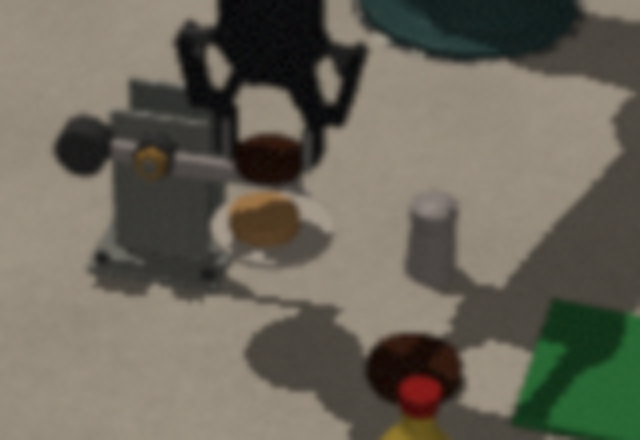

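The patty is above the bun: crop (268,158) over the bun at (264,218), and nothing touches the bracket. Lowering it.

Request:
move_arm([
  [[0,0,0],[-0.005,-0.02,-0.2],0.6],
  [[0,0,0],[-0.01,-0.02,-0.35],0.6],
  [[0,0,0],[-0.01,-0.02,-0.4],0.6],
  [[0,0,0],[-0.01,-0.02,-0.4],0.6],
  [[0,0,0],[-0.01,-0.02,-0.4],0.6],
])

```text
time: 6.85
tool_pos: [0.561, 0.0276, 0.1219]
tcp_rot: [3.131, 0.261, 0.002]
wrist_force: [0.1, 0.1, 0.3]
width: 0.611
```

Request:
move_arm([
  [[0,0,0],[0,0.01,-0.015],0.6],
  [[0,0,0],[0,0.01,-0.02],0.6],
  [[0,0,0],[0,0.01,-0.02],0.6],
])

```text
time: 7.22
tool_pos: [0.5604, 0.0285, 0.1194]
tcp_rot: [3.131, 0.261, 0.0]
wrist_force: [0.4, 0.2, -0.5]
width: 0.608
```

Request:
move_arm([
  [[0,0,0],[0,0,0],-0.5],
  [[0,0,0],[0,0,0],-0.5],
  [[0,0,0],[0,0,0],-0.5],
  [[0,0,0],[0,0,0],-0.5],
  [[0,0,0],[0,0,0.2],-0.6],
  [[0,0,0],[0,0,0.6],-0.8],
])

```text
time: 7.98
tool_pos: [0.5584, 0.0285, 0.1776]
tcp_rot: [-3.13, -0.261, 0.008]
wrist_force: [0.8, -0.3, 0.7]
width: 0.896
```

Request:
move_arm([
  [[0,0,0],[-0.12,0.5,0],-1],
  [[0,0,0],[-0.2,1,0],-1],
])

```text
time: 8.22
tool_pos: [0.5407, 0.1292, 0.1804]
tcp_rot: [-3.131, -0.257, -0.003]
wrist_force: [0.3, 0.6, 0.0]
width: 0.996
```

Request:
move_arm([
  [[0,0,0],[-0.12,0.5,0],-1],
  [[0,0,0],[-0.2,1,0],-1],
])

```text
time: 8.48
tool_pos: [0.5198, 0.23, 0.1795]
tcp_rot: [-3.131, -0.26, -0.001]
wrist_force: [1.0, -0.7, -0.7]
width: 0.998
```

```bash
cat > m4.py <<'E'
from h import *
import sys
im,d=read_camera("top"); P=cloud("top",d); hsv=cv2.cvtColor(im,cv2.COLOR_RGB2HSV); s=status.read_state(); print(s["time"],s["tool_pos"],s["width"])
def disc(name,lo,hi,box,z):
    m=cv2.inRange(hsv,lo,hi); k=np.zeros_like(m); u0,v0,u1,v1=box; k[v0:v1,u0:u1]=m[v0:v1,u0:u1]
    c=max(cv2.findContours(k,cv2.RETR_EXTERNAL,cv2.CHAIN_APPROX_NONE)[0],key=cv2.contourArea)
    e=cv2.fitEllipse(c); print(name,onplane("top",[e[0]],z)[0].round(4),"D",np.array(e[1]).round(1),"z",np.median(P[k>0][:,2]).round(4),"px",np.round(e[0],1),len(c))
disc("patty",(0,60,20),(14,255,120),(283,180,320,220),.13)
disc("shiny",(5,100,110),(20,255,255),(283,180,320,220),.13) if len(sys.argv)>1 else 0
disc("lid",(5,100,80),(20,255,255),(165,205,200,245),.025)
m=P[185:220,280:318,2]; print("plate z", np.percentile(m[(m>.08)&(m<.112)],[10,50,90]))
save(sys.argv[-1] if len(sys.argv)>1 else "t4.png",cv2.resize(im[170:270,150:390],None,fx=3.3,fy=3.3,interpolation=cv2.INTER_CUBIC))
E
python3 m4.py
```

```text
8.525 [0.51883049 0.23564658 0.17961601] 1.0033634949083758
patty [0.5603 0.0318 0.13  ] D [20.1 20.6] z 0.1313 px [299.2 199.2] 58Traceback (most recent call last):
  File "m4.py", line 10, in <module>
    disc("lid",(5,100,80),(20,255,255),(165,205,200,245),.025)
    ~~~~^^^^^^^^^^^^^^^^^^^^^^^^^^^^^^^^^^^^^^^^^^^^^^^^^^^^^^
  File "m4.py", line 6, in disc
    c=max(cv2.findContours(k,cv2.RETR_EXTERNAL,cv2.CHAIN_APPROX_NONE)[0],key=cv2.contourArea)
ValueError: max() iterable argument is empty
```

The patty sits on the bun, 2.4 mm off centre, with its top at z 0.131. Next the lid.

Request:
move_arm([
  [[0,0,0],[-0.1,0.5,0],-1],
  [[0,0,0],[-0.18,1,0],-1],
])

```text
time: 8.78
tool_pos: [0.5021, 0.3296, 0.1794]
tcp_rot: [-3.131, -0.26, -0.0]
wrist_force: [0.4, -0.1, -0.6]
width: 1.003
```

Request:
move_arm([
  [[0,0,0],[-0.03,0.35,-0.4],-1],
  [[0,0,0],[-0.03,0.35,-0.9],-1],
  [[0,0,0],[-0.03,0.35,-0.9],-1],
  [[0,0,0],[-0.03,0.35,-0.9],-1],
  [[0,0,0],[-0.03,0.35,-0.9],-1],
])

```text
time: 9.4
tool_pos: [0.5014, 0.3641, 0.0923]
tcp_rot: [-3.129, -0.259, -0.007]
wrist_force: [0.4, -0.2, 0.6]
width: 1.002
```

Request:
move_arm([
  [[0,0,0],[-0.01,0,-0.4],-1],
  [[0,0,0],[-0.01,0,-0.7],-1],
  [[0,0,0],[-0.01,0,-0.78],-1],
  [[0,0,0],[-0.01,0,-0.78],-1],
  [[0,0,0],[-0.01,0,-0.78],-1],
])

```text
time: 10.02
tool_pos: [0.5, 0.3644, 0.0134]
tcp_rot: [-3.129, -0.26, -0.005]
wrist_force: [0.0, 0.8, -0.3]
width: 0.998
```

Request:
move_arm([
  [[0,0,0],[0,0,0],0.6],
  [[0,0,0],[0,0,0],0.6],
  [[0,0,0],[0,0,0],0.6],
  [[0,0,0],[0,0,0],0.6],
  [[0,0,0],[0,0,0],0.6],
])

```text
time: 10.65
tool_pos: [0.499, 0.364, 0.0127]
tcp_rot: [-3.13, -0.261, -0.002]
wrist_force: [-1.6, -1.5, 5.3]
width: 0.614
```

Request:
move_arm([
  [[0,0,0],[0,0,0.2],0.6],
  [[0,0,0],[0,0,0.6],0.6],
  [[0,0,0],[0,0,1],0.6],
])

```text
time: 11.02
tool_pos: [0.4982, 0.3635, 0.1132]
tcp_rot: [-3.131, -0.261, -0.0]
wrist_force: [0.7, 0.6, -0.1]
width: 0.61
```

Request:
move_arm([
  [[0,0,0],[0.09,-0.5,0.4],0.6],
  [[0,0,0],[0.18,-1,0.8],0.6],
])

```text
time: 11.28
tool_pos: [0.5159, 0.2664, 0.1913]
tcp_rot: [-3.13, -0.264, -0.003]
wrist_force: [1.0, -0.7, -0.2]
width: 0.612
```

Request:
move_arm([
  [[0,0,0],[0.09,-0.5,0],0.6],
  [[0,0,0],[0.18,-1,0],0.6],
])

```text
time: 11.52
tool_pos: [0.5346, 0.1656, 0.1913]
tcp_rot: [-3.13, -0.261, -0.006]
wrist_force: [1.3, 0.2, -1.6]
width: 0.611
```

Request:
move_arm([
  [[0,0,0],[0.09,-0.5,0],0.6],
  [[0,0,0],[0.18,-1,0],0.6],
])

```text
time: 11.78
tool_pos: [0.5521, 0.0653, 0.1902]
tcp_rot: [-3.131, -0.261, -0.003]
wrist_force: [-0.1, 0.2, -0.6]
width: 0.611
```

Request:
move_arm([
  [[0,0,0],[0.075,-0.32,-0.1],0.6],
  [[0,0,0],[0.075,-0.32,-0.1],0.6],
  [[0,0,0],[0.075,-0.32,-0.1],0.6],
  [[0,0,0],[0.075,-0.32,-0.1],0.6],
])

```text
time: 12.28
tool_pos: [0.5593, 0.036, 0.1793]
tcp_rot: [-3.13, -0.263, -0.001]
wrist_force: [-0.4, 0.5, 0.0]
width: 0.613
```

```bash
python3 - <<'E'
from h import *
im2,d2=read_camera("scene"); s=status.read_state(); print(s["time"],s["tool_pos"],s["width"],s["wrist_force"])
P=cloud("scene",d2); hsv=cv2.cvtColor(im2,cv2.COLOR_RGB2HSV)
u,v=proj("scene",[s["tool_pos"]])[0].astype(int)
for nm,lo,hi in(("lid",(3,110,60),(20,255,255)),("patty",(0,60,20),(12,255,90))):
    m=cv2.inRange(hsv,lo,hi); k=np.zeros_like(m); k[v-20:v+40,u-25:u+25]=m[v-20:v+40,u-25:u+25]
    q=P[k>0]; q=q[(q[:,2]>.15)] if nm=="lid" else q[(q[:,2]>.11)&(q[:,2]<.14)]
    print(nm,len(q),np.percentile(q,[2,50,98],axis=0).round(4).tolist())
save("s4.png",cv2.resize(im2[150:260,270:430],None,fx=4,fy=4,interpolation=cv2.INTER_CUBIC))
E
```

```text
12.325 [0.5593203  0.03602366 0.1791889 ] 0.6070520387639438 [-0.39904646 -0.75218917 -0.77392734]
lid 168 [[0.5442, 0.0199, 0.182], [0.5703, 0.0424, 0.1956], [0.5837, 0.0615, 0.2027]]
patty 167 [[0.5362, 0.0086, 0.1226], [0.564, 0.0327, 0.1299], [0.5849, 0.0554, 0.1331]]
```

View pics/s4.png

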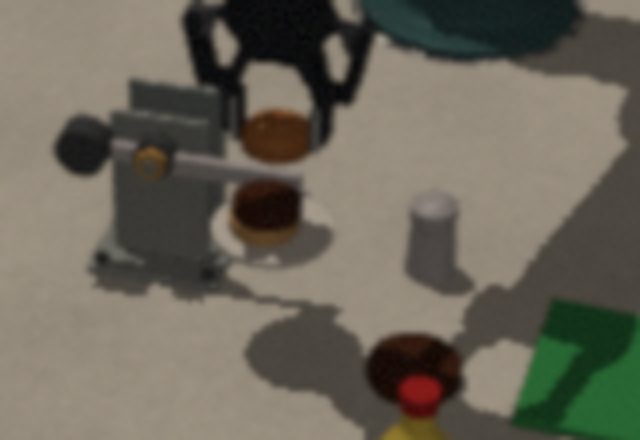

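The lid (277,135) is held right way up above the patty (267,210). Lowering it.

Request:
move_arm([
  [[0,0,0],[0.01,-0.06,-0.2],0.6],
  [[0,0,0],[0.01,-0.06,-0.38],0.6],
  [[0,0,0],[0.01,-0.06,-0.45],0.6],
  [[0,0,0],[0.01,-0.06,-0.45],0.6],
  [[0,0,0],[0.01,-0.06,-0.45],0.6],
])

```text
time: 12.95
tool_pos: [0.5607, 0.0289, 0.1339]
tcp_rot: [3.131, 0.261, 0.001]
wrist_force: [0.1, 0.5, -0.9]
width: 0.614
```

Request:
move_arm([
  [[0,0,0],[0,0,-0.015],0.6],
  [[0,0,0],[0,0,-0.02],0.6],
  [[0,0,0],[0,0,-0.02],0.6],
])

```text
time: 13.32
tool_pos: [0.5604, 0.0289, 0.1318]
tcp_rot: [3.131, 0.261, 0.001]
wrist_force: [-0.4, 0.6, -1.0]
width: 0.61
```

Request:
move_arm([
  [[0,0,0],[0,0,0],-0.5],
  [[0,0,0],[0,0,0],-0.5],
  [[0,0,0],[0,0,0],-0.5],
  [[0,0,0],[0,0,0.2],-0.6],
  [[0,0,0],[0,0,0.6],-0.8],
])

```text
time: 13.95
tool_pos: [0.5584, 0.0288, 0.1899]
tcp_rot: [-3.13, -0.261, 0.008]
wrist_force: [1.2, -0.4, -0.1]
width: 0.9
```

Request:
move_arm([
  [[0,0,0],[-0.35,-0.5,0],-1],
  [[0,0,0],[-0.74,-1,0],-1],
])

```text
time: 14.2
tool_pos: [0.487, -0.0712, 0.1927]
tcp_rot: [3.129, 0.264, 0.003]
wrist_force: [0.3, -0.4, -0.7]
width: 1.003
```

Request:
move_arm([
  [[0,0,0],[0,-0.18,0],-1],
  [[0,0,0],[0,-0.18,0],-1],
  [[0,0,0],[0,-0.18,0],-1],
])

```text
time: 14.58
tool_pos: [0.4877, -0.0878, 0.1917]
tcp_rot: [-3.13, -0.261, -0.001]
wrist_force: [1.1, 0.5, -0.2]
width: 0.998
```

```bash
python3 - <<'E'
from h import *
im,d=read_camera("scene"); s=status.read_state(); print(s["time"],s["tool_pos"],s["tcp_rot"],s["width"],s["wrist_force"])
P=cloud("scene",d); hsv=cv2.cvtColor(im,cv2.COLOR_RGB2HSV)
m=cv2.inRange(hsv,(3,110,60),(20,255,255)); k=np.zeros_like(m); k[170:225,322:352]=m[170:225,322:352]
q=P[k>0];q=q[(q[:,2]>.125)&(q[:,2]<.17)]; print("lid",np.percentile(q,[2,50,98],axis=0).round(4).tolist())
th=.1658; X=np.array([np.cos(th),np.sin(th)]);Y=np.array([-np.sin(th),np.cos(th)]); o=np.array([.5057,-.0858])
e=s["tool_pos"][:2]-o; print("tool in stand x,y",e@X,e@Y)
save("s5.png",cv2.resize(im[120:250,270:430],None,fx=4.5,fy=4.5,interpolation=cv2.INTER_CUBIC))
E
```

```text
14.625 [ 0.4876442  -0.08752721  0.19158273] [-3.13009835e+00 -2.62111375e-01 -3.03744598e-04] 1.0005320550081391 [-0.30557264  0.51351196 -0.50487996]
lid [[0.5452, 0.0099, 0.1312], [0.5707, 0.0362, 0.1445], [0.5861, 0.0553, 0.1504]]
tool in stand x,y -0.018093258641311113 0.001276434700869667
```

View pics/s5.png

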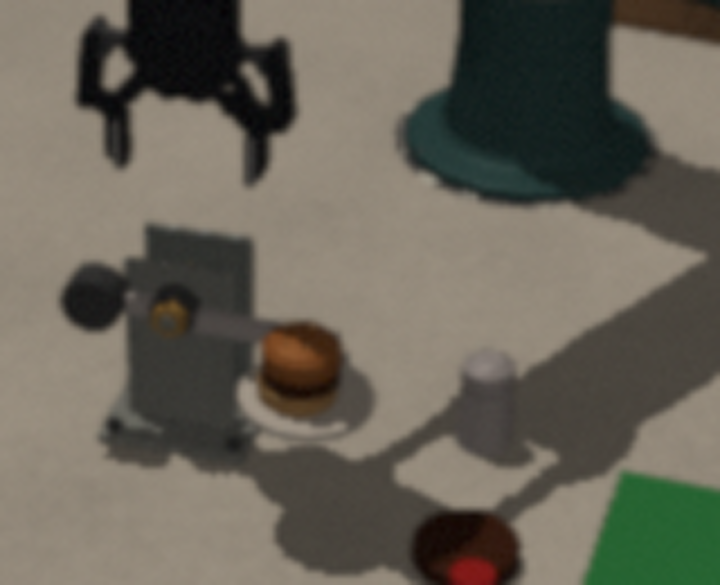

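The slider is stacked, with the lid at (302,350) on the patty and bun, and the gripper is over the gap. Descending.

Request:
move_arm([
  [[0,0,0],[-0.03,-0.01,0],-1],
  [[0,0,0],[-0.03,-0.01,-0.4],-1],
  [[0,0,0],[-0.03,-0.01,-0.8],-1],
  [[0,0,0],[-0.03,-0.01,-1],-1],
  [[0,0,0],[-0.03,-0.01,-1],-1],
])

```text
time: 15.25
tool_pos: [0.482, -0.0883, 0.0895]
tcp_rot: [-3.129, -0.262, 0.007]
wrist_force: [-0.1, -0.1, 1.3]
width: 1.003
```

Request:
move_arm([
  [[0,0,0],[0,0,0],0],
  [[0,0,0],[0,0,0],0.3],
  [[0,0,0],[0,0,0],1],
  [[0,0,0],[0,0,0],1],
  [[0,0,0],[0,0,0],1],
  [[0,0,0],[0,0,0],1],
], grip_force=60)

```text
time: 16.0
tool_pos: [0.485, -0.0911, 0.0932]
tcp_rot: [3.127, 0.261, 0.004]
wrist_force: [-1.2, -4.8, 4.2]
width: 0.313
```

```bash
cat > m5.py <<'E'
from h import *
import sys
im,d=read_camera("scene"); s=status.read_state(); print(s["time"],s["tool_pos"],s["tcp_rot"],s["width"]*85,s["wrist_force"],s["torque"])
th=.1658; X=np.array([np.cos(th),np.sin(th)]);Y=np.array([-np.sin(th),np.cos(th)]); o=np.array([.5057,-.0858])
e=s["tool_pos"][:2]-o; print("tool in stand x,y",e@X,e@Y)
P=cloud("scene",d); hsv=cv2.cvtColor(im,cv2.COLOR_RGB2HSV)
v,u=np.mgrid[0:400,0:640]; R=(u>318)&(u<360)&(v>190)&(v<235)
m=R&(hsv[...,1]<70)&(hsv[...,2]>70)&(P[...,2]>.05)&(P[...,2]<.118); q=P[m]; A=np.c_[(q[:,:2]-o)@X,(q[:,:2]-o)@Y,np.ones(len(q))]
k=np.abs(A[:,1]-.11)<.046; k&=np.abs(A[:,0]-.07)<.046
for _ in range(3): c=np.linalg.lstsq(A[k],q[k,2],rcond=None)[0]; k=np.abs(q[:,2]-A@c)<.004
print("plate n",k.sum(),"slope x,y",c[:2].round(3),"centre z",np.dot(c,[.07,.11,1]).round(4))
for nm,b in(("lid",cv2.inRange(hsv,(3,110,60),(20,255,255))),): 
    q=P[(b>0)&R|((b>0)&(u>318)&(u<360)&(v>170)&(v<235))]; q=q[q[:,2]>.12]; print(nm,np.percentile(q,[2,50,98],axis=0).round(4).tolist())
save(sys.argv[1],cv2.resize(im[120:250,270:430],None,fx=4.5,fy=4.5,interpolation=cv2.INTER_CUBIC))
E
python3 m5.py s6.png
```

```text
16.05 [ 0.48500686 -0.09109493  0.0932034 ] [3.12748639 0.26075725 0.00387057] 26.912055475384413 [-0.98944603 -4.78760771  3.95977548] [-0.98049506  0.14154076 -0.16537794]
tool in stand x,y -0.021283250459528093 -0.0018070923642714918
plate n 253 slope x,y [-0.007 -0.041] centre z 0.0991
lid [[0.5472, 0.0099, 0.1281], [0.5715, 0.0356, 0.1428], [0.5856, 0.0575, 0.1495]]
```

View pics/s6.png

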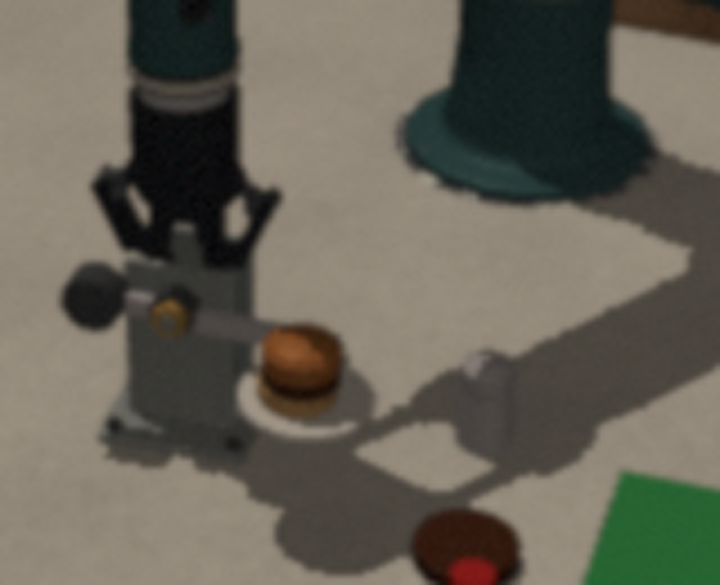

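Gripped on the bolt head at 27 mm opening, with the slider intact. The plate slope suggests a sag of about 0.04 rad, so I turn it back up slightly, hold, and check that it stays.

Request:
move_arm([
  [[0.012,0.002,0],[0,0,0],1],
  [[0.025,0.004,0],[0,0,0],1],
  [[0.025,0.004,0],[0,0,0],1],
  [[0.025,0.004,0],[0,0,0],1],
  [[0.025,0.004,0],[0,0,0],1],
  [[0.025,0.004,0],[0,0,0],1],
  [[0.025,0.004,0],[0,0,0],1],
  [[0.025,0.004,0],[0,0,0],1],
], grip_force=80)

```text
time: 17.05
tool_pos: [0.4849, -0.0905, 0.0933]
tcp_rot: [-3.093, -0.257, 0.001]
wrist_force: [-2.7, -3.2, 5.9]
width: 0.311
```

```bash
python3 m5.py s7.png
```

```text
17.1 [ 0.48490193 -0.09046104  0.09330003] [-3.09302919e+00 -2.57536244e-01  1.17678458e-03] 26.742808775285713 [-2.506276   -3.2228106   7.62954838] [-0.78928581  0.27747029 -0.16367549]
tool in stand x,y -0.021282120719829437 -0.0011645792525678967
plate n 237 slope x,y [-0.002 -0.002] centre z 0.1037
lid [[0.5464, 0.0103, 0.1307], [0.5717, 0.0359, 0.147], [0.586, 0.0568, 0.1539]]
```

Request:
move_arm([
  [[0,0,0],[0,0,0],1],
  [[0,0,0],[0,0,0],1],
  [[0,0,0],[0,0,0],1],
  [[0,0,0],[0,0,0],1],
  [[0,0,0],[0,0,0],1],
  [[0,0,0],[0,0,0],1],
  [[0,0,0],[0,0,0],1],
  [[0,0,0],[0,0,0],1],
  [[0,0,0],[0,0,0],1],
  [[0,0,0],[0,0,0],1],
  [[0,0,0],[0,0,0],1],
  [[0,0,0],[0,0,0],1],
  [[0,0,0],[0,0,0],1],
  [[0,0,0],[0,0,0],1],
  [[0,0,0],[0,0,0],1],
  [[0,0,0],[0,0,0],1],
])

```text
time: 19.1
tool_pos: [0.4849, -0.0905, 0.0933]
tcp_rot: [-3.093, -0.257, 0.001]
wrist_force: [-1.7, -1.8, 7.0]
width: 0.315
```

```bash
python3 m5.py s8.png
```

```text
19.15 [ 0.48490684 -0.09046056  0.09330208] [-3.09301733e+00 -2.57560269e-01  1.19888223e-03] 26.4522626178294 [-1.09820449 -2.64672503  8.02330557] [-0.77112838  0.32134561 -0.14024422]
tool in stand x,y -0.021277202464159747 -0.001164917802787546
plate n 242 slope x,y [-0.012 -0.005] centre z 0.104
lid [[0.5464, 0.0103, 0.1304], [0.5717, 0.0362, 0.1469], [0.5846, 0.0557, 0.154]]
```

The arm is level and holding. A last check of the slider's centring from the top camera, then I hand in.

```bash
python3 - <<'E'
from h import *
im,d=read_camera("top"); P=cloud("top",d); hsv=cv2.cvtColor(im,cv2.COLOR_RGB2HSV)
m=cv2.inRange(hsv,(0,70,30),(28,255,255)); k=np.zeros_like(m); k[180:220,280:318]=m[180:220,280:318]
c=max(cv2.findContours(k,cv2.RETR_EXTERNAL,cv2.CHAIN_APPROX_NONE)[0],key=cv2.contourArea); e=cv2.fitEllipse(c)
print(onplane("top",[e[0]],.143)[0],e,P[k>0][:,2].max())
save("t9.png",cv2.resize(im[170:250,250:390],None,fx=5,fy=5,interpolation=cv2.INTER_CUBIC))
E
```

```text
[0.55929447 0.02981766 0.143     ] ((299.6173095703125, 199.3922576904297), (21.227449417114258, 22.79645538330078), 95.58001708984375) 1.033828702850643
```

View pics/t9.png

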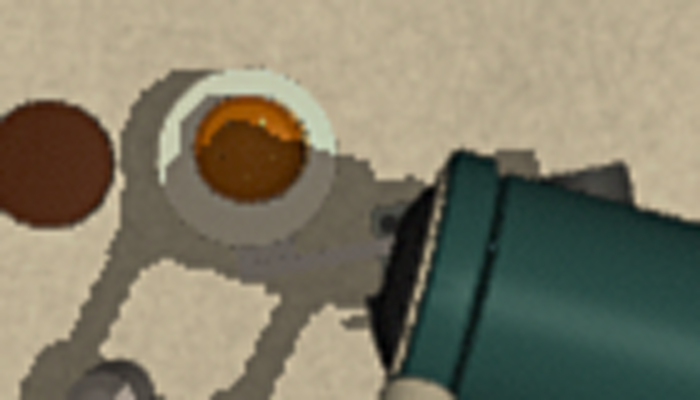

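The lid (250,148) covers the patty and bun and is centred within about 2 mm. The arm holds the bolt head and is clear of the slider.

```bash
python3 -c "
from workcell import order; print(order.finish_job())"
```

```text
the job is handed in; nothing more can be done
None
```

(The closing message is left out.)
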